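# Index the cone under the microscope

### The arm

A 6-joint arm with a two-finger parallel gripper is mounted at the origin on the work surface. World frame = base frame: x ahead of the robot, y to its left, z up, the work surface at z = 0. Lengths are in mm, angles in degrees, forces in N, time in s.
With the tool pointing down it reaches from about 350 to 975 mm from the base axis. Payload 7.1 kg.
Tool frame: the origin (TCP) lies on the mounting face of the last link; the fingertips stand 182 mm ahead of it and the grasp point (between the pads) lies 163 mm ahead of it; z points along the fingers, y is the line along which they close (so a half turn about z gives the same grasp; the last joint's range is limited). The gripper opens to 88 mm and grips with 3 to 60 N. Pads are 20 mm wide; open, the fingers measure 115 mm over their backs; the gripper's body (75 mm by 178 mm) begins 61 mm behind the grasp point.
Start: joints at [-73.339, 24.242, 93.386, -0, 62.372, -1.089], TCP at [190.561, -595.225, 404.675] pointing down, gripper open.
Joint ranges: [-172.04, 172.04], [-51.8, 120.97], [4.93, 147.93], [-75.15, 255.16], [6.16, 154.13], [-145.62, 145.62]. Speed limits (degrees/s): [136.94, 136.94, 172.46, 180, 180, 180].

### API

Orientations are given as a 3x3 rotation matrix whose columns are the frame's x, y, z axes.
In Python, from workcell import * gives the robot as it stands.
- The arm moves only by the shell command python3 -m inch 'ROWS' [FORCE]. ROWS is JSON, a list of rows, each a list of 5 numbers: the shift along the tool's x, y, z normalised to -1 to 1, where 1 is 20 cm, then the turn about the tool's z normalised to -1 to 1, where 1 is 6 degrees, then the closure, from -1 (fully open) to 1 (shut). A call has 1 to 10 rows; each row shifts and turns the commanded pose from where the row before left it, along the tool's axes as they then stand; what a row does not reach is not made up. A row lasts 1/8 s, in which the tool goes at most 62.5 mm and 10.7 degrees, less where a joint would pass 70% of its speed; a pose out of reach is approached as far as the arm can. A call with a number of a shift or a turn outside -1 to 1 is refused whole. A call with a gripper value outside its range is refused whole. The fingers move at their own pace and stop on an object; FORCE is the grip in N (left out, the last holds). Time passes only in rows, so rows that do not move let the fingers close. It gives the time, the measured TCP pose, the force, the opening and the grip force at its end, in the units of the state.
- read_state(): the state, without advancing time (a new reading comes with each control period).
- get_image(name): name is "scene" or "top"; returns a dict with "img" (480x640x3 uint8, red, green, blue), "depth" (480x640 float32, mm along the optical axis (not along the pixel's ray), 0 where there is no reading), "K" (3x3 intrinsics, pixels), "extrinsics" (4x4, takes a point from camera to world coordinates). Camera axes: x right, y up, looking along -z (the intrinsics and any distortion apply to the point x, -y, -z); pixel columns grow to the right and rows downward; lengths in mm; the calibration is good to about 2 mm. A picture is of the moment at which its call begins.
- sign_off(): hands the job in; it is judged then, once.
Trained networks look in the newest picture that a camera, given by its name, has taken for a name from the list of things; names that differ only in an ending like _2 or _b are one class to them, and where a whole thing is asked for, a point or a joint stands for the part that bears it (a point fixed in the world has none). Each returns a list of dicts, best first, with "confidence" (0 to 1); they miss things now and then, are a little off and sometimes report something else, mostly with a low value. They report only what shows in the picture. A call takes as long as a camera call.
- search_frame(thing, camera): "rect" ([left, top, width, height] in pixels, round what is visible of it).
- outline_of(thing, camera): "region" (480x640 bool, what is visible of it) and "rect" ([left, top, width, height] in pixels, round what is visible of it).
The state is a dict: "time_s": time; "joint_pos": joint angles; "joint_velocities": joint speeds; "joint_torque": joint torques, N m; "eef_pos": TCP position; "eef_rot": TCP orientation; "wrist_force": force on the tool from outside, world axes, zero at the start; "ft_torque": the same for the moment, N m; "width": finger opening in mm; "gripper_force": force on a finger pad.
Only numpy, scipy, OpenCV 4.12 (cv2) and the standard library are available. Lean on these libraries where they do the work, as an engineer would, in place of code of your own. Each camera call takes 0.05 s, during which the arm holds its last target. There are 200 camera calls.

### The job

Bring the dish with the cone under the microscope by turning the specimen table on by one hole: with a fingertip press the indexing plunger's knob down, keep it pressed while you push the carousel round the way that takes the cone towards the lens, and let the plunger spring up fully into the next hole; do not swing far past that hole. Do not grip the knob by its sides, lift or upset any dish, bump the microscope, or disturb the things standing around; then leave everything untouched.

Things in the scene. Friction and masses are not known exactly. Their poses are not given: they have to be found in the camera images.
- index_base: indexing specimen table, fixed: a round grey drum 340 mm across, 42 mm high, with a steel index plate as its rim (131 to 165 mm from the axis) that has six through holes 11 mm wide, 60 degrees apart, 147 mm from the axis; the carousel turns inside it. Origin on the turning axis at bench level, z up; its +x axis points to the microscope, and the first hole lies on its -x side
- carousel (a joint): turn of the carousel (aluminium disc 208 mm across, top 44 mm above the bench) about the vertical axis of index_base, rad: 0 at the hole where it starts, positive anticlockwise seen from above; the next hole is at +1.047 on one side and at -1.047 on the other. It turns lightly (about 1 N at the knob) when the plunger is pressed in, stays where it is left, and is locked while the pin is in a hole
- plunger (a joint): how far the sprung plunger on the carousel's edge is pressed down, m: 0 is out, its pin home in a hole (entering from below, showing 3 mm above the plate); 0.013 is the stop. About 5 N starts it, about 9 N reaches the stop; the pin is free of the hole from 0.009 on. Let go between holes it rests under the plate at about 0.009, and springs to 0 once a hole is over it (within 1 degree)
- knob_top (a point): centre of the floor of the plunger's knob, which faces up: a black round knob 46 mm across, 12 mm thick, its top a shallow dish 39 mm across with a rim 3 mm high round it for the fingertip. It lies 118 mm from the turning axis, 81 mm above the bench when out, and starts on the -x side of index_base, opposite the microscope. Moves with the knob
- knob_skirt: the ribbed side of that knob (46 mm across, from 3 to 11 mm below the floor of its dish); origin on the knob's centre line, at bench level when the plunger is out
- hub (a point): centre of the carousel, on its turning axis, 50 mm above the bench
- lens_spot (a point): the place under the microscope: the point straight below its lens, on the level of the carousel's top (44 mm above the bench), 60 mm from the turning axis on the +x side of index_base
- microscope: digital microscope, fixed: white barrel 32 mm across above lens_spot, its nose 116 mm and its top 233 mm above the bench, on a black arm from a steel pillar 16 mm across and 263 mm high. Origin on the bench straight below the lens, 60 mm from the turning axis on the +x side of index_base; the pillar stands another 155 mm farther out the same way
- dish_cone: the dish with the cone: round dish without lid, 50 mm across and 10 mm high, origin at the centre of its underside; a brown conifer cone 24 mm across stands in it, top 35 mm above the underside. It is in the pocket next to the lens on one side or the other. Six pockets, 60 degrees apart and 60 mm from the axis, each of three steel pins 4 mm across and 6 mm high, hold one loose dish each
- dish_fern: round dish with a clear lid, 50 mm across and 10 mm high, origin at the centre of its underside; a pressed fern frond inside; in the other pocket next to the microscope
- dish_daisy: round dish with a clear lid, 50 mm across and 10 mm high, origin at the centre of its underside; a pressed many-petalled flower inside
- dish_pansy: round dish with a clear lid, 50 mm across and 10 mm high, origin at the centre of its underside; a pressed flower of five broad petals inside
- dish_sprig: round dish with a clear lid, 50 mm across and 10 mm high, origin at the centre of its underside; three small pressed blossoms inside
- dish_leaf: round dish with a clear lid, 50 mm across and 10 mm high, origin at the centre of its underside; a pressed three-part leaf inside
- seed_jar: bystander: glass jar with metal lid, 54 mm across, 65 mm high; origin at the centre of its underside
- tweezers: bystander: steel tweezers lying flat, 130 mm long, 8 mm high; origin at mid-length on the bench
- glue_bottle: bystander: white bottle, 44 mm across, 110 mm high; origin at the centre of its underside
- bead_tub: bystander: clear open tub, 76 mm across, 50 mm high; origin at the centre of its underside
- magnifier: bystander: round hand lens lying flat, 68 mm across, with an 85 mm handle; origin at the centre of the lens on the bench
- dropper_bottle: bystander: brown dropper bottle, 32 mm across, 75 mm high; origin at the centre of its underside

How it is judged (in metres and radians):
On the way, in this order (a step that is already met when the one before it is completed fails the run):
1. the plunger is pressed in while the carousel still stands at its first hole (value of joint plunger above 0.007 m and value of joint carousel between -0.12 and 0.12 rad), for 0.05 s.
2. the carousel is turned away from the first hole ((value of joint carousel above 0.3 rad or value of joint carousel below -0.3 rad)), for 0.05 s.
3. the plunger has sprung out into the next hole with the cone under the lens (value of joint plunger below 0.003 m and horizontal distance between dish_cone and lens_spot below 0.006 m), for 0.2 s.
At the end, for the whole second after the job is handed in: The carousel stands still, locked in the next hole (within 0.04 rad, plunger out to within 3 mm), the cone's dish is within 6 mm of the point under the lens, and all six dishes sit flat in their pockets (all of step 3 and velocity of joint carousel between -0.05 and 0.05 rad/s and (value of joint carousel between 1.0072 and 1.0872 rad or value of joint carousel between -1.0872 and -1.0072 rad) and height (world z) of dish_cone between 0.04 and 0.048 m and height (world z) of dish_fern between 0.04 and 0.048 m and height (world z) of dish_daisy between 0.04 and 0.048 m and height (world z) of dish_pansy between 0.04 and 0.048 m and height (world z) of dish_sprig between 0.04 and 0.048 m and height (world z) of dish_leaf between 0.04 and 0.048 m); the robot touches nothing.
It fails at once if the carousel is swung more than 20 degrees past the next hole (value of joint carousel above 1.3972 rad or value of joint carousel below -1.3972 rad).
It fails at once if the knob is gripped by its sides (more than 15 N) (contact force between the fingers and knob_skirt above 15 N).
It fails at once if the microscope is bumped (more than 5 N) (contact force between any of the fingers, the arm and microscope above 5 N).
It fails at once if a dish is lifted by more than 12 mm or tipped (height (world z) of any of dish_cone, dish_fern, dish_daisy, dish_pansy, dish_sprig, dish_leaf above 0.056 m or angle between any of dish_cone, dish_fern, dish_daisy, dish_pansy, dish_sprig, dish_leaf's own z axis and vertical above 0.4 rad).
It fails at once if a bystander is moved by more than 30 mm (distance of any of seed_jar, tweezers, glue_bottle, bead_tub, magnifier, dropper_bottle from where it was at the start of the episode above 0.03 m).
It also fails if it takes over 45 s, if anything falls off the work surface, if the arm or the gripper's body presses on something with over 40 N, if the wrist force passes 120 N, or if a joint passes its speed limit or range.

## Working session

There is one attempt and no reset: what is moved stays moved. The work goes in short steps, Python scripts to look and compute and a shell command to move; the robot and the scene stay as the last step left them, time stands still between calls to the robot, and variables do not carry over. Pictures are saved under pics/ and viewed, at most 10 in all, crops included, and the job is handed in when it is done.

```bash
mkdir -p pics; cat > h.py <<'E'
from workcell import *
import numpy as np, cv2
def world(c,u,v,z=None):
    K=c["K"];E=c["extrinsics"]
    r=np.array([(u-K[0,2])/K[0,0],-(v-K[1,2])/K[1,1],-1.0])
    if z is None:
        return (E@np.append(r*c["depth"][int(v),int(u)],1))[:3]
    d=E[:3,:3]@r; o=E[:3,3]
    return o+d*(z-o[2])/d[2]
E
python3 - <<'E'
from h import *
for n in("top","scene"):
    c=get_image(n); cv2.imwrite(f"pics/{n}0.png",c["img"][:,:,::-1]); print(n,c["extrinsics"].round(2).tolist(),c["K"].tolist())
    for t,z in(("knob_top",81),("knob_skirt",75),("microscope",233),("dish_cone",50),("dish_fern",54),("carousel",44),("index_base",42)):
        for d in search_frame(t,n)[:2]:
            x,y,w,h=d["rect"]; print(t,[round(float(i)) for i in d["rect"]],round(d["confidence"],2),world(c,x+w/2,y+h/2,z).round(1))
s=read_state();print(s["eef_pos"],s["eef_rot"],s["width"])
E
```

```text
top [[0.01, 0.99, -0.17, 374.85], [-1.0, 0.01, -0.02, -35.56], [-0.02, 0.17, 0.99, 1194.76], [0.0, 0.0, 0.0, 1.0]] [[478.95560381347957, 0.0, 320.2972836525667], [0.0, 478.95560381347957, 240.03515217422805], [0.0, 0.0, 1.0]]
knob_top [274, 188, 81, 88] 0.57 [585.7  -1.2  81. ]
knob_top [284, 258, 21, 17] 0.56 [500.9  44.9  81. ]
knob_skirt [273, 188, 85, 90] 0.55 [584.2  -2.4  75. ]
knob_skirt [320, 236, 21, 21] 0.44 [549.6 -38.5  75. ]
microscope [313, 106, 62, 92] 0.85 [727. -66. 233.]
dish_cone [330, 213, 19, 22] 0.74 [611.  -58.5  50. ]
dish_fern [375, 244, 30, 44] 0.61 [ 507.6 -179.5   54. ]
dish_fern [290, 196, 23, 18] 0.53 [656.1  33.2  54. ]
carousel [274, 186, 85, 93] 0.96 [589.9  -3.9  44. ]
index_base [249, 164, 134, 134] 0.58 [594.5  -3.4  42. ]
scene [[0.32, -0.69, 0.65, 1346.39], [0.95, 0.25, -0.21, -279.04], [-0.02, 0.68, 0.73, 986.71], [0.0, 0.0, 0.0, 1.0]] [[489.0593962818586, 0.0, 318.6244930978575], [0.0, 489.0593962818586, 235.56936223554476], [0.0, 0.0, 1.0]]
knob_top [329, 214, 16, 9] 0.48 [502.2  40.8  81. ]
knob_skirt [407, 242, 23, 27] 0.75 [682.2 186.6  75. ]
knob_skirt [307, 225, 43, 138] 0.46 [717.4 -57.8  75. ]
microscope [307, 222, 45, 145] 0.57 [829.1 -95.5 233. ]
dish_cone [304, 258, 24, 21] 0.56 [618.5 -56.2  50. ]
dish_fern [343, 266, 24, 15] 0.66 [668.2  26.6  54. ]
dish_fern [342, 236, 6, 14] 0.34 [565.8  39.6  54. ]
carousel [296, 212, 83, 85] 0.81 [588.4  11.9  44. ]
index_base [271, 210, 134, 119] 0.75 [633.3  -4.4  42. ]
[ 190.58623876 -595.21445103  404.70622593] [[ 9.52387230e-01  3.04891064e-01  4.97824032e-05]
 [ 3.04891067e-01 -9.52387228e-01 -6.73880087e-05]
 [ 2.68661233e-05  7.93576890e-05 -9.99999996e-01]] 88.00706462866034
```

```bash
python3 - <<'E'
from h import *
a=cv2.imread("pics/top0.png")[120:340,200:440]; b=cv2.imread("pics/scene0.png")[150:370,220:460]
cv2.imwrite("pics/ab.png",np.hstack([cv2.resize(i,(400,367),interpolation=cv2.INTER_CUBIC) for i in(a,b)]))
E
```

```text
(no output)
```

View pics/ab.png

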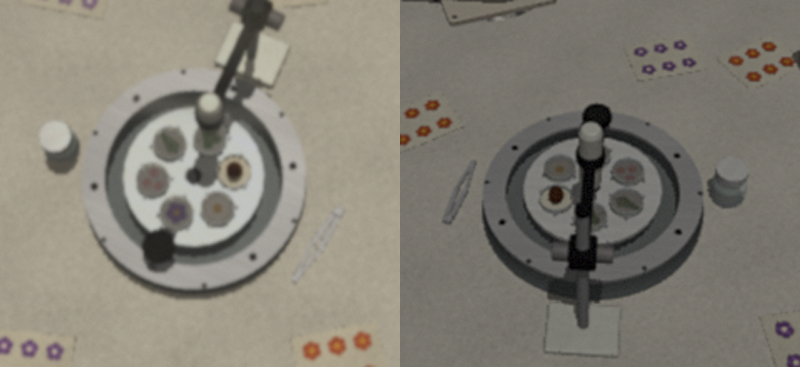

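View pics/top0.png

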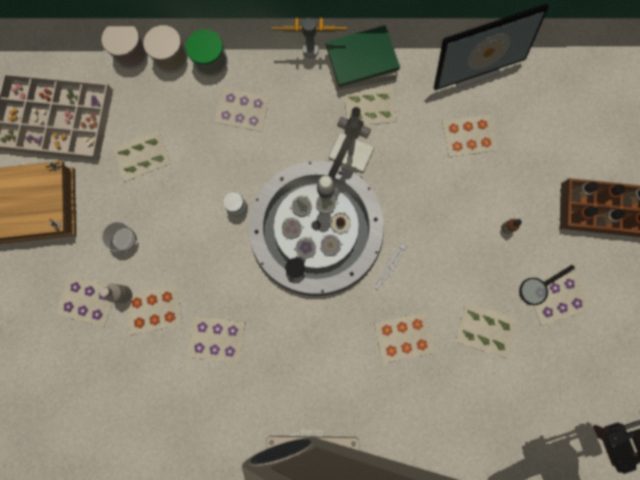

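The cone dish is right of the lens at (341,223) in the top image, and the knob is lower left at (295,268). The turn is therefore anticlockwise (+). Next I refine the hub, knob and lens positions with depth.

```bash
cat >> h.py <<'E'
def cloud(c):
    v,u=np.mgrid[:480,:640]; K=c["K"];E=c["extrinsics"];d=c["depth"]
    p=np.stack([(u-K[0,2])/K[0,0]*d,-(v-K[1,2])/K[1,1]*d,-d],-1)
    return p@E[:3,:3].T+E[:3,3]
E
python3 - <<'E'
from h import *
from scipy.optimize import least_squares
for n in("top","scene"):
    c=get_image(n);P=cloud(c);ok=c["depth"]>0
    x,y,z=P[...,0],P[...,1],P[...,2]
    near=np.hypot(x-590,y+2)<200
    m=ok&near&(abs(z-42)<5)&(np.hypot(x-590,y+2)>120)
    q=P[m][:,:2]
    # outer edge: farthest per angle bin
    ce=np.array([590.,-2.])
    for _ in range(4):
        a=np.degrees(np.arctan2(*(q-ce).T[::-1]))//6; r=np.hypot(*(q-ce).T)
        e=np.array([q[a==k][np.argmax(r[a==k])] for k in np.unique(a)])
        f=least_squares(lambda s:np.hypot(e[:,0]-s[0],e[:,1]-s[1])-s[2],[*ce,170],loss="soft_l1"); ce=f.x[:2]
    print(n,"rim",f.x.round(1))
    k=ok&(abs(z-82)<8)&(np.hypot(x-500,y-43)<45); print("knob",k.sum(),P[k].mean(0).round(1),np.median(P[k],0).round(1))
    k=ok&(z>222)&(z<242)&(np.hypot(x-ce[0],y-ce[1])<110); print("barrel",k.sum(),P[k].mean(0).round(1))
    k=ok&(z>250)&(z<275)&(np.hypot(x-ce[0],y-ce[1])<260); print("pillar",k.sum(),P[k].mean(0).round(1))
    g=c["img"].max(2); k=(g<60)&(np.hypot(x-500,y-43)<60)&(z>70); vv,uu=np.nonzero(k); print("dark knob",len(vv),world(c,uu.mean(),vv.mean(),82).round(1))
    for t,u in(("hubpx",(316.4,225.6)),):
        if n=="top": print(t,world(c,*u,50).round(1))
E
```

```text
top rim [607.9  -1.7 165.3]
knob 309 [499.   44.9  82. ] [498.6  44.6  82.1]
barrel 174 [660.9 -26.  231. ]
pillar 80 [803.7 -87.8 261.4]
dark knob 297 [498.5  44.7  82. ]
hubpx [606.4  -3.4  50. ]
scene rim [608.7  -2.5 166.1]
knob 194 [501.5  44.7  82.3] [501.3  45.   82.6]
barrel 151 [668.6 -28.1 230.6]
pillar 100 [808.  -89.3 261. ]
dark knob 178 [503.  45.  82.]
```

```bash
python3 -m inch '[[0.2,-0.21,0,0,1],[0.2,-0.21,0,0,1],[0.2,-0.21,0,0,1],[0.2,-0.21,0,0,1],[0.2,-0.21,0,0,1],[0.2,-0.21,0,0,1],[0.2,-0.21,0,0,1],[0.2,-0.21,0,0,1],[0.2,-0.21,0,0,1],[0.2,-0.21,0,0,1]]' 20; cat > go.py <<'E'
import sys
from h import *
s=read_state();R=s["eef_rot"];d=np.array([float(i) for i in sys.argv[1:4]])-s["eef_pos"]
print(s["eef_pos"].round(1),"need",(R.T@d/200).round(4),"width",round(s["width"],1),"F",np.round(s["wrist_force"],1),"y ax",R[:,1].round(3))
E
python3 go.py 499.5 45 290
```

```text
time_s: 2.15
eef_pos: [444.1, -71.4, 405.1]
eef_rot: [[0.952, 0.305, 0.001], [0.305, -0.952, -0.0], [0.001, 0.001, -1.0]]
wrist_force: [0.6, -0.0, -0.2]
width: 0.5
gripper_force: 0.0
[444.1 -71.4 405.1] need [ 0.4408 -0.4703  0.5756] width 0.5 F [ 0.6 -0.  -0.2] y ax [ 0.305 -0.952  0.001]
```

```bash
python3 -m inch '[[0.15,-0.16,0.1,0,1],[0.15,-0.16,0.1,0,1],[0.14,-0.15,0.1,0,1],[0,0,0.15,0,1],[0,0,0.08,0,1],[0,0,0,0,1]]'; python3 go.py 499.5 45 263
python3 - <<'E'
from h import *
o=[]
for n,(u,v) in(("top",(295,268)),("scene",(338,220))):
    c=get_image(n); o.append(cv2.resize(c["img"][v-45:v+45,u-50:u+50,::-1],(400,360),interpolation=cv2.INTER_CUBIC))
cv2.imwrite("pics/near.png",np.hstack(o))
E
```

```text
time_s: 2.9
eef_pos: [498.2, 42.7, 297.8]
eef_rot: [[0.953, 0.304, -0.002], [0.304, -0.953, -0.0], [-0.002, -0.001, -1.0]]
wrist_force: [-0.3, -0.9, -0.3]
width: 0.7
gripper_force: 0.0
[498.2  42.7 297.8] need [ 0.0101 -0.0086  0.1742] width 0.7 F [-0.3 -0.9 -0.3] y ax [ 0.304 -0.953 -0.001]
```

View pics/near.png

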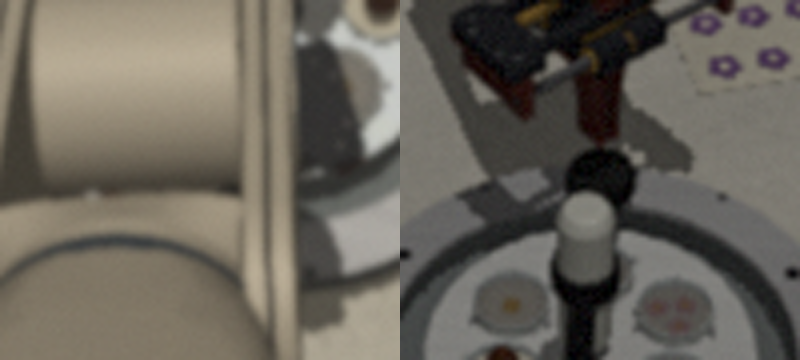

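The tip is above the knob, and the scene crop shows its end at (597,145) just over the black knob. I descend gently.

```bash
python3 -m inch '[[0.01,-0.009,0.06,0,1],[0,0,0.06,0,1],[0,0,0.02,0,1],[0,0,0,0,1]]'; python3 go.py 499.5 45 263;  python3 -m inch '[[0,0,0.03,0,1],[0,0,0.015,0,1],[0,0,0,0,1]]'; python3 go.py 499.5 45 263
```

```text
time_s: 3.5
eef_pos: [499.8, 45.4, 270.2]
eef_rot: [[0.952, 0.305, -0.001], [0.305, -0.952, -0.0], [-0.001, -0.0, -1.0]]
wrist_force: [-0.8, -0.1, 0.4]
width: 0.6
gripper_force: 0.0
[499.8  45.4 270.2] need [-0.0021  0.0012  0.0359] width 0.6 F [-0.8 -0.1  0.4] y ax [ 0.305 -0.952 -0.   ]
time_s: 3.88
eef_pos: [500.1, 45.4, 261.8]
eef_rot: [[0.952, 0.305, 0.0], [0.305, -0.952, 0.0], [0.0, 0.0, -1.0]]
wrist_force: [-0.8, 0.6, 5.6]
width: 0.5
gripper_force: 2.5
[500.1  45.4 261.8] need [-0.0037  0.001  -0.0059] width 0.5 F [-0.8  0.6  5.6] y ax [ 0.305 -0.952  0.   ]
```

```bash
python3 -m inch '[[0,0,0.025,0,1],[0,0,0.02,0,1],[0,0,0.008,0,1],[0,0,0,0,1]]'; python3 go.py 499.5 45 251.5
python3 - <<'E'
from h import *
s=read_state();R=s["eef_rot"];c=np.array([608,-2]);p=s["eef_pos"][:2];r0=p-c;a0=np.arctan2(r0[1],r0[0])
print(np.degrees(a0),np.hypot(*r0))
q=p
for d in range(5,66,5):
    a=a0+np.radians(d);n=c+118*np.array([np.cos(a),np.sin(a)]); t=R[:2,:2].T@(n-q)/200;print(d,n.round(1),t.round(4));q=n
E
```

```text
time_s: 4.38
eef_pos: [500.1, 45.5, 251.6]
eef_rot: [[0.952, 0.305, 0.001], [0.305, -0.952, 0.0], [0.001, 0.0, -1.0]]
wrist_force: [-1.9, -0.5, 8.7]
width: 0.3
gripper_force: 4.3
[500.1  45.5 251.6] need [-0.0038  0.0012  0.0007] width 0.3 F [-1.9 -0.5  8.7] y ax [ 0.305 -0.952  0.   ]
156.2457514187444 117.83366203335342
5 [496.3  35.9] [-0.033   0.0394]
10 [493.4  26.1] [-0.0288  0.0427]
15 [491.4  16. ] [-0.025  0.045]
20 [490.3   5.7] [-0.0209  0.047 ]
25 [490.   -4.6] [-0.0168  0.0487]
30 [490.7 -14.8] [-0.0125  0.0499]
35 [492.3 -25. ] [-0.0081  0.0508]
40 [494.7 -35. ] [-0.0036  0.0513]
45 [498.  -44.8] [0.0009 0.0515]
50 [502.2 -54.2] [0.0054 0.0512]
55 [507.1 -63.2] [0.0098 0.0505]
60 [512.8 -71.8] [0.0142 0.0495]
65 [519.3 -79.8] [0.0184 0.0481]
```

```bash
python3 -m inch '[[-0.033,0.039,0,0,1],[-0.029,0.043,0,0,1],[-0.025,0.045,0,0,1],[-0.021,0.047,0,0,1],[0,0,0,0,1]]'; python3 go.py 490.3 5.7 251.5
```

```text
time_s: 5.0
eef_pos: [490.6, 5.1, 252.0]
eef_rot: [[0.953, 0.304, 0.002], [0.304, -0.953, -0.0], [0.002, 0.001, -1.0]]
wrist_force: [-0.7, -0.4, 9.4]
width: 0.4
gripper_force: 4.2
[490.6   5.1 252. ] need [-0.0006 -0.0032  0.0024] width 0.4 F [-0.7 -0.4  9.4] y ax [ 0.304 -0.953  0.001]
```

```bash
python3 -m inch '[[-0.017,0.047,0,0,1],[-0.012,0.05,0,0,1],[-0.008,0.051,0,0,1],[-0.004,0.051,0,0,1],[0.001,0.051,0,0,1],[0.005,0.051,0,0,1],[0,0,0,0,1]]'; python3 go.py 502.2 -54.2 251.5
python3 - <<'E'
from h import *
o=[]
for n,(u,v) in(("top",(316,226)),("scene",(335,250))):
    c=get_image(n); o.append(cv2.resize(c["img"][v-68:v+67,u-75:u+75,::-1],(400,360),interpolation=cv2.INTER_CUBIC))
    for t in("dish_cone","hub","knob_top"):
        for d in search_frame(t,n)[:1]:
            x,y,w,h=d["rect"]; p=world(c,x+w/2,y+h/2,{"dish_cone":54,"hub":50,"knob_top":70}[t])[:2]-[608,-2]; print(n,t,round(d["confidence"],2),p.round(1),np.degrees(np.arctan2(p[1],p[0])).round(1),np.hypot(*p).round(1))
cv2.imwrite("pics/mid.png",np.hstack(o))
E
```

```text
time_s: 5.88
eef_pos: [502.5, -54.5, 252.0]
eef_rot: [[0.953, 0.304, 0.002], [0.304, -0.953, -0.001], [0.002, 0.001, -1.0]]
wrist_force: [-0.5, -1.5, 8.0]
width: 0.4
gripper_force: 4.2
[502.5 -54.5 252. ] need [-0.0011 -0.0017  0.0024] width 0.4 F [-0.5 -1.5  8. ] y ax [ 0.304 -0.953  0.001]
top dish_cone 0.64 [ 39.5 -32.2] -39.2 51.0
top hub 0.65 [2.3 2.8] 49.8 3.6
scene dish_cone 0.47 [ 54.9 -37.3] -34.2 66.4
scene hub 0.85 [8.7 7.5] 40.6 11.5
scene knob_top 0.59 [-88.  -55.6] -147.7 104.1
```

View pics/mid.png

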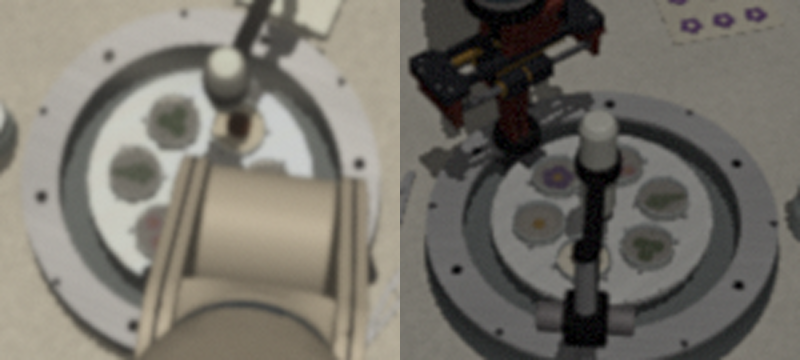

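The carousel follows: the cone is now at crop (240,125), just short of the lens. I ease the plunger up so the pin rides under the plate, then creep on until it pops in.

```bash
python3 -m inch '[[0,0,-0.01,0,1],[0,0,-0.009,0,1],[0,0,0,0,1]]'; python3 go.py 502.5 -54.5 255.8; python3 -m inch '[[0.001,0.01,0,0,1],[0.001,0.01,0,0,1],[0.002,0.01,0,0,1],[0.002,0.01,0,0,1],[0,0,0,0,1]]';python3 go.py 507.1 -63.2 255.8
```

```text
time_s: 6.65
eef_pos: [501.7, -53.8, 255.0]
eef_rot: [[0.952, 0.305, 0.0], [0.305, -0.952, -0.0], [0.0, 0.0, -1.0]]
wrist_force: [-0.2, -0.3, 1.7]
width: -0.0
gripper_force: 1.1
[501.7 -53.8 255. ] need [ 0.0028  0.0047 -0.0042] width -0.0 F [-0.2 -0.3  1.7] y ax [ 0.305 -0.952  0.   ]
time_s: 7.28
eef_pos: [505.4, -61.3, 254.8]
eef_rot: [[0.952, 0.305, 0.0], [0.305, -0.952, -0.0], [-0.0, 0.0, -1.0]]
wrist_force: [-0.8, 0.5, 3.0]
width: 0.6
gripper_force: 2.7
[505.4 -61.3 254.8] need [ 0.0054  0.0116 -0.0048] width 0.6 F [-0.8  0.5  3. ] y ax [ 0.305 -0.952  0.   ]
```

```bash
python3 -m inch '[[0.004,0.009,-0.003,0,1],[0.002,0.008,0,0,1],[0.002,0.008,0,0,1],[0.002,0.008,0,0,1],[0,0,0,0,1]]';python3 go.py 512.8 -71.8 255.8;  python3 -m inch '[[0.003,0.008,0,0,1],[0.003,0.008,0,0,1],[0.003,0.008,0,0,1],[0,0,0,0,1]]';python3 go.py 512.8 -71.8 255.8
```

```text
time_s: 7.9
eef_pos: [508.9, -66.4, 255.1]
eef_rot: [[0.952, 0.305, -0.001], [0.305, -0.952, 0.001], [-0.001, -0.001, -1.0]]
wrist_force: [-0.6, 6.0, 0.7]
width: 0.1
gripper_force: 2.3
[508.9 -66.4 255.1] need [ 0.0105  0.0316 -0.0037] width 0.1 F [-0.6  6.   0.7] y ax [ 0.305 -0.952 -0.001]
time_s: 8.4
eef_pos: [512.0, -70.5, 255.0]
eef_rot: [[0.952, 0.305, -0.001], [0.305, -0.952, 0.001], [-0.001, -0.001, -1.0]]
wrist_force: [-0.7, 4.1, 0.1]
width: 0.2
gripper_force: 2.1
[512.  -70.5 255. ] need [ 0.0016  0.0075 -0.0038] width 0.2 F [-0.7  4.1  0.1] y ax [ 0.305 -0.952 -0.001]
```

```bash
for i in 1; do python3 -m inch '[[0.003,0.008,0,0,1],[0.003,0.008,0,0,1],[0,0,0,0,1]]'; done;python3 go.py 512.8 -71.8 255.8
python3 - <<'E'
from h import *
o=[]
for n,(u,v) in(("top",(316,206)),("scene",(325,235))):
    c=get_image(n); o.append(cv2.resize(c["img"][v-45:v+45,u-50:u+50,::-1],(400,360),interpolation=cv2.INTER_CUBIC))
cv2.imwrite("pics/late.png",np.hstack(o))
E
```

```text
time_s: 8.78
eef_pos: [514.2, -73.1, 255.1]
eef_rot: [[0.952, 0.305, -0.001], [0.305, -0.952, 0.001], [-0.001, -0.001, -1.0]]
wrist_force: [-1.8, 5.3, -0.1]
width: 0.5
gripper_force: 2.2
[514.2 -73.1 255.1] need [-0.0045 -0.0084 -0.0037] width 0.5 F [-1.8  5.3 -0.1] y ax [ 0.305 -0.952 -0.001]
```

View pics/late.png

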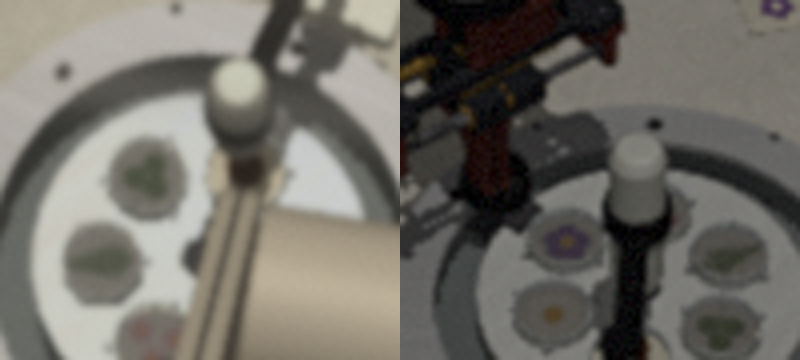

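```bash
python3 - <<'E'
from h import *
c=get_image("top");print(c["img"][0,0])
for n,u,v,a0,z in(("leaf",266+148/4,161+178/4,-23.6,52),("fern",266+103/4,161+262/4,36.4,52),("fern0",200+169/1.667,120+144/1.667,36.4,52),("sprig0",200+152/1.667,120+180/1.667,96.4,52)):
    for C in([608,-2],[607,-3]):
        p=world(c,u,v,z)[:2]-C;a=np.degrees(np.arctan2(p[1],p[0]));print(n,a.round(1),np.hypot(*p).round(1),"theta",round(a-a0,1))
E
```

```text
[18 36 25]
leaf 33.7 57.7 theta 57.3
leaf 33.9 59.1 theta 57.5
fern 94.6 58.7 theta 58.2
fern 93.5 59.6 theta 57.1
fern0 38.1 58.2 theta 1.7
fern0 38.3 59.6 theta 1.9
sprig0 98.0 60.4 theta 1.6
sprig0 96.9 61.3 theta 0.5
```

About 56–57° so far, so it needs a few degrees more.

```bash
python3 -m inch '[[0.003,0.008,0,0,1],[0.003,0.008,0,0,1],[0,0,0,0,1]]' ;python3 go.py 512.8 -71.8 255.8; python3 -m inch '[[0.004,0.008,0,0,1],[0,0,0,0,1]]' | grep -E 'eef_pos|wrist'; python3 -m inch '[[0.004,0.008,0,0,1],[0,0,0,0,1]]'| grep -E 'eef_pos|wrist'
```

```text
time_s: 9.3
eef_pos: [517.1, -76.6, 256.0]
eef_rot: [[0.952, 0.305, 0.001], [0.305, -0.952, -0.001], [0.001, 0.001, -1.0]]
wrist_force: [-1.8, 0.4, 7.3]
width: 0.7
gripper_force: 4.7
[517.1 -76.6 256. ] need [-0.0132 -0.0293  0.0009] width 0.7 F [-1.8  0.4  7.3] y ax [ 0.305 -0.952  0.001]
eef_pos: [518.4, -77.9, 256.1]
wrist_force: [-2.2, -1.0, 7.0]
eef_pos: [519.6, -79.1, 256.0]
wrist_force: [-1.2, -0.2, 6.1]
```

The upward force jumped to 7.3 N, so the pin has entered the hole. I lift off.

```bash
python3 -m inch '[[0,0,-0.02,0,1],[0,0,-0.04,0,1],[0,0,-0.1,0,1],[0,0,-0.25,0,1],[0,0.1,-0.25,0,1],[-0.1,0.28,0,0,1],[-0.1,0.28,0,0,1],[-0.1,0.28,0,0,1],[0,0.28,0,0,1],[0,0,0,0,1]]' | grep -E 'eef_pos|wrist|time'
python3 - <<'E'
from h import *
o=[]
for n,(u,v) in(("top",(316,226)),("scene",(335,250))):
    c=get_image(n); o.append(cv2.resize(c["img"][v-68:v+67,u-75:u+75,::-1],(400,360),interpolation=cv2.INTER_CUBIC))
    P=cloud(c);g=c["img"].max(2);x,y,z=(P[...,i] for i in range(3))
    k=(g<70)&(np.hypot(x-513,y+72)<45)&(z>55)&(z<100);p=np.median(P[k],0);q=P[k].mean(0)
    for w in(p,q): print(n,k.sum(),w.round(1),(np.degrees(np.arctan2(w[1]+2,w[0]-608))%360-156.5).round(1))
cv2.imwrite("pics/end.png",np.hstack(o))
E
```

```text
time_s: 11.05
eef_pos: [536.6, -333.0, 387.8]
wrist_force: [0.4, 0.5, 0.6]
top 289 [513.3 -72.2  81.7] 60.1
top 289 [512.4 -71.9  81.8] 59.7
scene 264 [520.9 -73.4  81.4] 62.8
scene 264 [519.7 -73.6  79.1] 62.5
```

View pics/end.png

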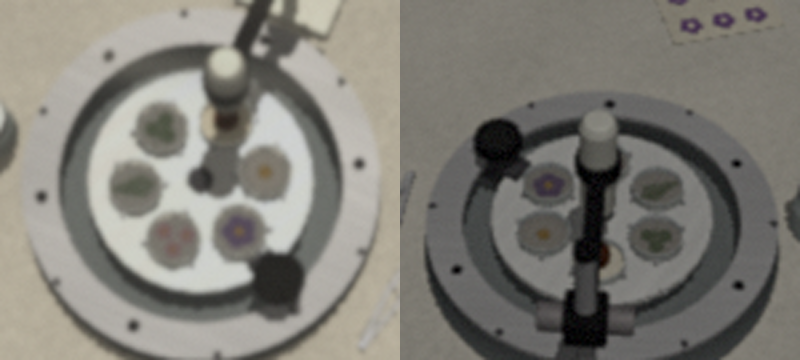

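The knob is at 60° and back at its full height of 82 mm. The cone is under the lens and every dish is flat.

```bash
python3 -c "from workcell import *;print(sign_off())"
```

```text
the job is handed in; nothing more can be done
None
```

The carousel is turned one hole anticlockwise with the cone's dish under the lens. The camera shows the plunger back up at its full height, the dishes flat and the arm clear; the job is handed in, but no verdict came back.

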